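# Lay the red sauce bottle in the labelling cradle

### The arm

A 7-joint arm with a two-finger parallel gripper is mounted at the origin on a cart in front of the work surface, level with it; the furniture and walls round the work are solid. World frame = base frame: x ahead of the robot, y to its left, z up, the work surface at z = 0. Lengths are in m, angles in rad, forces in N, time in s.
With the tool pointing down it reaches from about 0.35 to 0.9 m from the base axis. Payload 7.2 kg.
Tool frame: the origin (TCP) lies midway between the tips of the shut fingers; the grasp point (between the pads) lies 19 mm behind it; z points along the fingers, x is the direction in which the jaws open and shut, and the axes are right-handed (so a half turn about z gives the same grasp; the last joint's range is limited). The gripper opens to 88 mm and grips with 3 to 60 N. Pads are 20 mm wide; open, the fingers measure 115 mm over their backs; the gripper's body (75 mm by 178 mm) begins 61 mm behind the grasp point.
Start: joints at [-1.198, 0.411, -0.013, 1.596, 0.006, 1.134, -0.082], TCP at [0.267, 0.565, 0.201] pointing down, gripper open.
Joint ranges: [-2.95, 2.95], [-0.29, 1.99], [-1.47, 1.44], [0.14, 2.54], [-1.03, 4.17], [0.13, 1.85], [-2.86, 2.86]. Speed limits (rad/s): [2.39, 2.39, 3.01, 3.01, 3.14, 3.14, 3.14].

### API

Orientations are given as a unit quaternion [x, y, z, w].
In Python, from rig import get_state, eyes, finish_job gives the robot as it stands. The module is installed in compiled form; this text tells all that it offers.
- The arm moves only by the shell command python3 -m inch 'ROWS' [FORCE]. ROWS is JSON, a list of rows, each an object of numbers: "ax", "ay", "az": the turn, a rotation vector about the tool's x, y, z in degrees; "dx", "dy", "dz": the shift along the tool's x, y, z in mm; "fingers": the opening, from 0 (shut) to 1 (fully open). A call has 1 to 12 rows; each row shifts and turns the pose as measured when the row begins, along the tool's axes as they then stand; what a row does not reach is not made up. A row lasts 1/8 s, in which the tool goes at most 62.5 mm and 10.7 degrees, less where a joint would pass 70% of its speed; a pose out of reach is approached as far as the arm can. A call is refused whole if a number of a shift passes 62.5 or a number of a turn 10.7, either way. A call with a gripper value outside its range is refused whole. The fingers move at their own pace and stop on an object; FORCE is the grip in N (left out, the last holds). Time passes only in rows, so rows that do not move let the fingers close. It gives the time, the measured TCP pose, the force and the opening at its end, in the units of the state.
- get_state(): the state, without advancing time (a new reading comes with each control period).
- eyes.get_image(name): name is "scene" or "side" or "wrist"; returns a dict with "pixels" (384x512x3 uint8, red, green, blue), "z_map" (384x512 float32, m along the optical axis (not along the pixel's ray), 0 where there is no reading), "vertical_fov" (degrees; the focal length in pixels is half the picture's height over the tangent of half this angle, whatever the lens; pixels are square), "cx", "cy" (the principal point, pixels), "origin" and "rotation" of the camera in the world. Camera axes: x right, y down, z forward; pixel columns grow to the right and rows downward; lengths in m; the calibration is good to about 2 mm. A picture is of the moment at which its call begins.
- finish_job(): hands the job in, once; it reports no verdict.
Trained networks look in the newest picture that a camera, given by its name, has taken for a name from the list of things; names that differ only in an ending like _2 or _b are one class to them, and where a whole thing is asked for, a point or a joint stands for the part that bears it (a point fixed in the world has none). Each returns a list of dicts, best first, with "confidence" (0 to 1); they miss things now and then, are a little off and sometimes report something else, mostly with a low value. They report only what shows in the picture. A call takes as long as a camera call.
- eyes.boxes_of(query, camera): "position" ([x, y, z] in m, in world coordinates, good to about 4 mm: the middle of the surface that is visible of it).
- eyes.masks_of(query, camera): "mask" (384x512 bool, what is visible of it).
The state is a dict: "time_s": time; "joint_pos": joint angles; "joint_vel": joint speeds; "joint_torque": joint torques, N m; "position": TCP position; "tool_rot": TCP orientation; "contact_force": force on the tool from outside, world axes, zero at the start; "ft_torque": the same for the moment, N m; "width": finger opening in m.
Only numpy, scipy, OpenCV 4.12 (cv2) and the standard library are available. Lean on these libraries where they do the work, as an engineer would, in place of code of your own. Each camera call takes 0.05 s, during which the arm holds its last target. There are 200 camera calls.

### The job

Pick up the red squeeze bottle lying on the drying mat and lower it, without dropping it, into the two blue V-shaped saddles of the labelling cradle, so that it settles level and centred in both Vs with its flat base at the metal end stop's end and its nozzle pointing away from the stop. Let go of it there, and leave the yellow bottle lying where it is on the mat.

Things in the scene. Friction and masses are not known exactly. Their poses are not given: they have to be found in the camera images.
- red_mid (a point): Middle of the red squeeze bottle's body, on its axis, also its balance point: grip here across the body. z points along the axis to the nozzle. Rigid, 0.16 kg: red cylinder 49 mm in diameter, 153 mm long (this point 76.5 mm from the flat base), then a white nozzle. Lies in one of two grooves of a dark drying mat, axis 28 mm above the worktop, nozzle roughly to the robot's left (+y).
- red_tip (a point): End of the red bottle's nozzle, on its axis, 200 mm from the base (123.5 mm from red_mid).
- yellow_mid (a point): Middle of the yellow squeeze bottle's body, nearly the red one's twin (49 mm diameter, 197 mm long). Lies parallel to it in the mat's other groove, axes 104 mm apart; either bottle may be in either groove. The mat is 170 x 200 mm, 4 mm thick; its ribs, 20 mm either side of each bottle's axis, reach 9 mm above the worktop.
- cradle_seat (a point): Place of red_mid once seated in the fixed labelling cradle, 64.5 mm above the worktop; V along y, z up, nozzle to +y. Two blue 45-degree V saddles 52 mm either side along y, each 18 mm thick: 86 mm between them for fingers, base plate top at 6 mm. V bottom at 30 mm, arm tops at 62 mm, 75 mm across. Metal end stop 66 mm high, 95 mm off on the -y side (18 mm from the seated base).

How it is judged:
On the way:
1. the red bottle, still held, is down in the Vs (within 12 mm of seated height, 12 mm sideways, 20 mm along the V, 10 degrees of its line, nozzle away from the stop) (contact force between the fingers and sauce_red above 0.5 N and z of red_mid in the frame of cradle_seat between -0.008 and 0.012 m and x of red_mid in the frame of cradle_seat between -0.012 and 0.012 m and y of red_mid in the frame of cradle_seat between -0.024 and 0.02 m and angle between the z axis of red_mid and the y axis of cradle_seat, either way round below 0.175 rad and y of red_tip in the frame of cradle_seat above 0.08 m), for 0.1 s.
At the end, for the whole second after the job is handed in: Red bottle at rest, released, in both V saddles: middle of its body within 6 mm of seated height, 7 mm of the V middle, 20 mm of mid-cradle along the V (24 mm towards the stop), axis within 10 degrees of the V, nozzle away from the stop; yellow bottle within 30 mm of where it lay (z of red_mid in the frame of cradle_seat between -0.006 and 0.006 m and x of red_mid in the frame of cradle_seat between -0.007 and 0.007 m and y of red_mid in the frame of cradle_seat between -0.024 and 0.02 m and angle between the z axis of red_mid and the y axis of cradle_seat, either way round below 0.175 rad and y of red_tip in the frame of cradle_seat above 0.08 m and linear speed of sauce_red below 0.02 m/s and distance of yellow_mid from where it was at the start of the episode below 0.03 m); the robot touches nothing.
It fails at once if the yellow bottle is moved by more than 30 mm (distance of yellow_mid from where it was at the start of the episode above 0.03 m).
It also fails if it takes over 35 s, if anything falls off the work surface, if the arm or the gripper's body presses on something with over 40 N, if the wrist force passes 120 N, or if a joint passes its speed limit or range.

## Working session

There is one attempt and no reset: what is moved stays moved. The work goes in short steps, Python scripts to look and compute and a shell command to move; the robot and the scene stay as the last step left them, time stands still between calls to the robot, and variables do not carry over. Pictures are saved under pics/ and viewed, on a budget of 10 in all, crops included, one or two more only if the job needs it, and the job is handed in when it is done.

```bash
mkdir -p pics
cat > h.py <<'E'
import numpy as np, cv2
from rig import get_state, eyes, finish_job
from scipy.spatial.transform import Rotation as R
def rotm(r):
    r=np.array(r,float)
    return r if r.shape==(3,3) else R.from_quat(r).as_matrix()
def cloud(im):
    z=im["z_map"]; h,w=z.shape; f=h/2/np.tan(np.radians(im["vertical_fov"])/2)
    u,v=np.meshgrid(np.arange(w),np.arange(h))
    p=np.stack([(u-im["cx"])/f*z,(v-im["cy"])/f*z,z],-1)
    return p@rotm(im["rotation"]).T+np.array(im["origin"])
def save(im,n): cv2.imwrite(f"pics/{n}.png",im["pixels"][...,::-1])
E
python3 - <<'E'
from h import *
s=get_state(); print(s["time_s"],s["position"],s["tool_rot"],s["width"]); print(R.from_quat(s["tool_rot"]).as_matrix().round(3))
ims=[]
for c in ["scene","side"]:
    im=eyes.get_image(c); ims.append(im["pixels"][...,::-1]); P=cloud(im)
    print(c,im["origin"])
    for q in ["red_mid","red_tip","yellow_mid","cradle_seat"]:
        for d in eyes.boxes_of(q,c)[:2]: print(q,d)
        for d in eyes.masks_of(q,c)[:1]:
            m=d["mask"]&(im["z_map"]>0); p=P[m]
            if len(p)<20: continue
            c0=p.mean(0); w,v=np.linalg.eigh(np.cov((p-c0)[:,:2].T)); print(" mask",m.sum(),d["confidence"],c0.round(3),v[:,1].round(3),np.percentile(p,[2,98],axis=0).round(3).tolist())
cv2.imwrite("pics/a.png",cv2.resize(np.vstack(ims),(400,600)) if 0 else np.hstack([cv2.resize(i,(400,300)) for i in ims]))
E
```

```text
0.0 [0.26646861 0.5647764  0.20055178] [ 8.44583880e-01  5.35422701e-01 -6.24072669e-04  4.59519781e-04] 0.08794465550565553
[[ 0.427  0.904 -0.001]
 [ 0.904 -0.427 -0.001]
 [-0.002  0.    -1.   ]]
scene [-0.09192499  0.5285623   0.49082297]
red_mid {'position': [0.392, -0.3073, 0.0396], 'confidence': 0.79}
 mask 753 0.66 [ 0.396 -0.314  0.04 ] [-0.169  0.986] [[0.378, -0.411, 0.005], [0.424, -0.232, 0.054]]
red_tip {'position': [0.3946, -0.3104, 0.0445], 'confidence': 0.94}
 mask 719 0.97 [ 0.395 -0.313  0.042] [-0.096  0.995] [[0.378, -0.409, 0.018], [0.422, -0.233, 0.054]]
yellow_mid {'position': [0.4971, -0.2919, 0.0449], 'confidence': 0.74}
 mask 674 0.56 [ 0.497 -0.296  0.04 ] [-0.101  0.995] [[0.481, -0.389, 0.018], [0.525, -0.217, 0.054]]
cradle_seat {'position': [0.4178, 0.1009, 0.0044], 'confidence': 0.78}
 mask 3654 0.69 [0.417 0.107 0.02 ] [-0.122  0.993] [[0.371, 0.01, 0.004], [0.467, 0.202, 0.063]]
side [ 0.53280986 -1.10122616  0.71474233]
red_mid {'position': [0.4108, -0.3689, 0.0499], 'confidence': 0.82}
 mask 1159 0.83 [ 0.412 -0.364  0.044] [-0.152  0.988] [[0.383, -0.422, 0.015], [0.439, -0.263, 0.055]]
red_tip {'position': [0.4146, -0.3731, 0.0527], 'confidence': 0.67}
 mask 1180 0.93 [ 0.412 -0.363  0.044] [-0.147  0.989] [[0.383, -0.422, 0.014], [0.439, -0.262, 0.055]]
yellow_mid {'position': [0.5146, -0.3518, 0.0469], 'confidence': 0.58}
cradle_seat {'position': [0.4272, 0.0492, 0.0168], 'confidence': 0.91}
 mask 1112 0.89 [0.428 0.077 0.024] [-0.099  0.995] [[0.379, 0.0, 0.0], [0.477, 0.234, 0.065]]
```

View pics/a.png

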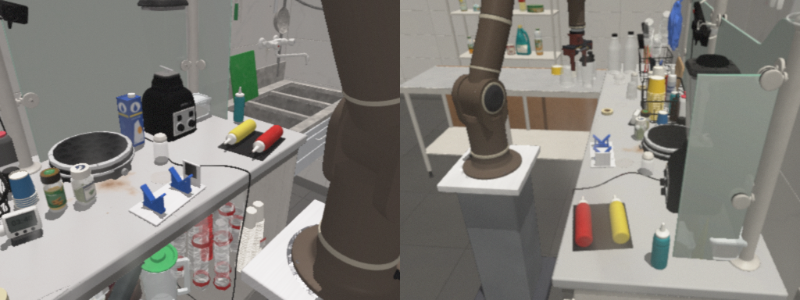

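The red bottle is in the near groove, around scene pixel (267,138), and the yellow is beyond it. The blue cradle is around (165,195), with its grey stop on the mat side. I'll move above the cradle, look with the wrist camera, then go on to the bottle.

```bash
python3 -m inch '[{"dx":-40,"dy":36,"dz":-15},{"dx":-40,"dy":36,"dz":-15},{"dx":-40,"dy":36,"dz":-15},{"dx":-40,"dy":36,"dz":-15},{"dx":-40,"dy":36,"dz":-15},{"dx":-40,"dy":36,"dz":-15},{"dx":-40,"dy":36},{"dx":-40,"dy":36},{"az":9.6},{"az":9.6},{"az":9.6},{"az":9.6}]'
python3 -m inch '[{"az":9.6},{"az":9.6},{}]'
cat > fit.py <<'E'
from h import *
def bottle(P,m,zlo):
    p=P[m&(P[...,2]>zlo)&(P[...,2]<.2)]
    return p
def rep(c):
    im=eyes.get_image(c); P=cloud(im); px=im["pixels"].astype(int); r,g,b=px[...,0],px[...,1],px[...,2]
    ok=(im["z_map"]>0)&(P[...,0]>.3)&(P[...,0]<.62)&(abs(P[...,1])<.47)&(P[...,2]<.09)
    blue=ok&(b>1.6*r)&(b>g*1.3)&(P[...,1]>-.05)&(P[...,1]<.25)
    q=P[blue]; print(c,"blue",len(q))
    if len(q)>100:
        a=q[:,:2]; _,lab,cen=cv2.kmeans(a.astype(np.float32),2,None,(3,50,1e-5),5,0)
        for k in (0,1):
            z=q[lab[:,0]==k]; print(" saddle",z.mean(0).round(4),np.percentile(z,[2,98],axis=0).round(4).tolist())
            t=z[z[:,2]>.057]
            if len(t)>10: print("  tops",len(t),cv2.minAreaRect((t[:,:2]*1000).astype(np.float32)))
    for n,mk in (("red",(r>1.9*g)&(r>1.9*b)&(r>60)),("yel",(r>2*b)&(g>1.7*b)&(r>80))):
        p=P[ok&mk&(P[...,1]<-.18)&(P[...,2]>.015)]
        if len(p)<50: continue
        t=p[p[:,2]>.045]; c0=t.mean(0); w,v=np.linalg.eigh(np.cov((t-c0)[:,:2].T)); d=v[:,1]*np.sign(v[1,1]); n_=np.array([d[1],-d[0]])
        al=(p[:,:2]-c0[:2])@d; lo,hi=np.percentile(al,[1,99]); mid=c0[:2]+d*(lo+hi)/2
        ac=(p[:,:2]-mid)@n_
        print(n,len(p),"mid",mid.round(4),"dir",d.round(3),"len",round(hi-lo,3),"zmax",np.percentile(p[:,2],98).round(4),"across",np.percentile(ac,[1,99]).round(4))
    return im
E
python3 - <<'E'
from fit import *
s=get_state(); print(s["position"],s["joint_pos"])
for c in ["side","wrist"]: im=rep(c)
save(im,"w1")
E
```

```text
[0.26670799 0.56524839 0.20139157] [-1.19817509  0.41103548 -0.01268154  1.59620548  0.00562265  1.13428961
 -0.0822138 ]
side blue 125
 saddle [0.4234 0.153  0.0301] [[0.3987, 0.1461, 0.011], [0.4473, 0.1616, 0.0596]]
 saddle [0.4541 0.0551 0.0541] [[0.4455, 0.048, 0.0467], [0.4611, 0.0639, 0.0618]]
red 976 mid [ 0.4101 -0.3532] dir [-0.155  0.988] len 0.137 zmax 0.0549 across [-0.0221  0.0202]
yel 731 mid [ 0.5115 -0.3338] dir [-0.15   0.989] len 0.133 zmax 0.0553 across [-0.0185  0.0209]
wrist blue 0invalid input at $[0]: expected keys ax, ay, az, dx, dy, dz, fingers
invalid input at $[0]: expected keys ax, ay, az, dx, dy, dz, fingers
```

View pics/w1.png

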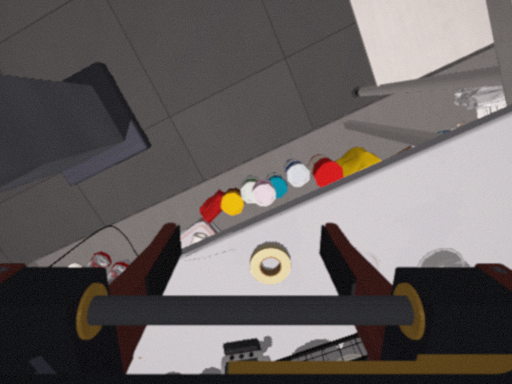

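The rows need every key, so nothing moved. The picture only shows a tape roll at (270,265) near the start pose. I'll send the move again with full rows.

```bash
python3 -m inch '[{"ax":0,"ay":0,"az":0,"dx":-40,"dy":36,"dz":-15,"fingers":1},{"ax":0,"ay":0,"az":0,"dx":-40,"dy":36,"dz":-15,"fingers":1},{"ax":0,"ay":0,"az":0,"dx":-40,"dy":36,"dz":-15,"fingers":1},{"ax":0,"ay":0,"az":0,"dx":-40,"dy":36,"dz":-15,"fingers":1},{"ax":0,"ay":0,"az":0,"dx":-40,"dy":36,"dz":-15,"fingers":1},{"ax":0,"ay":0,"az":0,"dx":-40,"dy":36,"dz":-15,"fingers":1},{"ax":0,"ay":0,"az":0,"dx":-40,"dy":36,"dz":0,"fingers":1},{"ax":0,"ay":0,"az":0,"dx":-40,"dy":36,"dz":0,"fingers":1},{"ax":0,"ay":0,"az":9.6,"dx":0,"dy":0,"dz":0,"fingers":1},{"ax":0,"ay":0,"az":9.6,"dx":0,"dy":0,"dz":0,"fingers":1},{"ax":0,"ay":0,"az":9.6,"dx":0,"dy":0,"dz":0,"fingers":1},{"ax":0,"ay":0,"az":9.6,"dx":0,"dy":0,"dz":0,"fingers":1}]'
python3 -m inch '[{"ax":0,"ay":0,"az":9.6,"dx":0,"dy":0,"dz":0,"fingers":1},{"ax":0,"ay":0,"az":9.6,"dx":0,"dy":0,"dz":0,"fingers":1},{"ax":0,"ay":0,"az":0,"dx":0,"dy":0,"dz":0,"fingers":1}]'
python3 - <<'E'
from fit import *
s=get_state(); print(s["position"],s["joint_pos"]);print(R.from_quat(s["tool_rot"]).as_matrix().round(3))
im=rep("wrist")
save(im,"w2")
E
```

```text
time_s: 2.5
position: [0.3948, 0.139, 0.2954]
tool_rot: [0.976, 0.218, 0.003, -0.002]
contact_force: [0.3, -0.1, 0.2]
width: 0.0876
time_s: 2.88
position: [0.3948, 0.1389, 0.2959]
tool_rot: [0.999, 0.046, 0.003, -0.003]
contact_force: [0.2, 0.2, 0.4]
width: 0.0875
[0.39479189 0.13888217 0.29588924] [-0.69508351 -0.04741424  0.2349198   1.93269424  0.0091853   1.24700851
 -0.37068441]
[[ 0.996  0.092  0.006]
 [ 0.092 -0.996  0.006]
 [ 0.007 -0.005 -1.   ]]
wrist blue 1312
 saddle [0.4198 0.1629 0.0446] [[0.3823, 0.1511, 0.0148], [0.4912, 0.1728, 0.0616]]
  tops 133 ((415.9410400390625, 162.08457946777344), (71.27410888671875, 17.472244262695312), 7.71557092666626)
 saddle [0.4313 0.0618 0.0392] [[0.3957, 0.0487, 0.012], [0.4632, 0.0704, 0.0615]]
  tops 106 ((428.5508117675781, 58.4514045715332), (69.99659729003906, 17.016651153564453), 7.169872283935547)
red 63 mid [ 0.3872 -0.2805] dir [0.147 0.989] len 0.032 zmax 0.0483 across [-0.0098  0.0291]
```

View pics/w2.png

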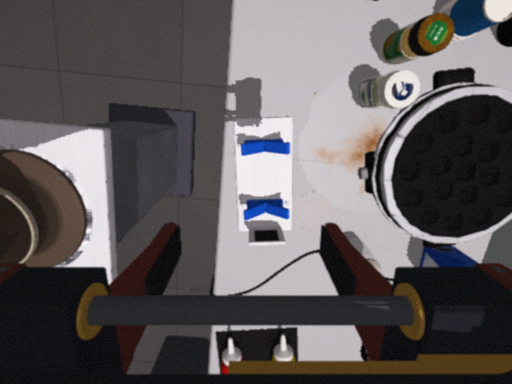

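The cradle shows clearly, with saddles at (265,147) and (267,209) and the stop at (267,237). The seat works out at (0.422, 0.110), with a yaw of about 7° and saddles 104 mm apart, as specified. The nozzles are at the bottom of the picture. Next I'll go above the bottle.

```bash
python3 -m inch '[{"ax":0,"ay":0,"az":-0.5,"dx":-4,"dy":55,"dz":6,"fingers":1},{"ax":0,"ay":0,"az":-0.5,"dx":-4,"dy":55,"dz":6,"fingers":1},{"ax":0,"ay":0,"az":-0.5,"dx":-4,"dy":55,"dz":6,"fingers":1},{"ax":0,"ay":0,"az":-0.5,"dx":-4,"dy":55,"dz":6,"fingers":1},{"ax":0,"ay":0,"az":-0.5,"dx":-4,"dy":55,"dz":6,"fingers":1},{"ax":0,"ay":0,"az":-0.5,"dx":-4,"dy":55,"dz":6,"fingers":1},{"ax":0,"ay":0,"az":-0.5,"dx":-4,"dy":55,"dz":6,"fingers":1},{"ax":0,"ay":0,"az":0,"dx":-4,"dy":55,"dz":6,"fingers":1},{"ax":0,"ay":0,"az":0,"dx":0,"dy":0,"dz":0,"fingers":1}]'
python3 - <<'E'
from fit import *
s=get_state(); print(s["position"],s["joint_pos"]);print(R.from_quat(s["tool_rot"]).as_matrix().round(3))
im=rep("wrist")
save(im,"w3")
E
```

```text
time_s: 4.05
position: [0.4286, -0.3134, 0.2456]
tool_rot: [0.995, 0.101, 0.007, -0.002]
contact_force: [-0.0, 0.5, 0.1]
width: 0.0882
[ 0.42856356 -0.31344245  0.2455612 ] [-0.11852021  0.25069006  0.81768149  1.80987282 -0.21125196  1.15954071
  0.97037992]
[[ 0.979  0.202  0.013]
 [ 0.201 -0.979  0.004]
 [ 0.013 -0.002 -1.   ]]
wrist blue 0
red 3339 mid [ 0.4085 -0.3415] dir [-0.149  0.989] len 0.142 zmax 0.0532 across [-0.0234  0.0234]
yel 4481 mid [ 0.4592 -0.3305] dir [0.98  0.199] len 0.145 zmax 0.0533 across [-0.0673  0.0719]
```

View pics/w3.png

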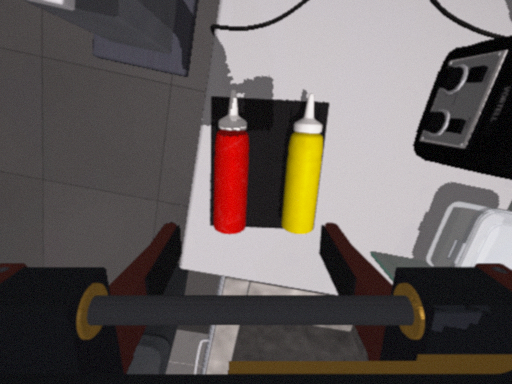

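The red bottle is centred around (231,180) and the yellow one around (303,180). The red middle is at about (0.409, -0.343) with a yaw of 8.6°, and its width and top height match the sizes given. I'll align and descend partway.

```bash
python3 -m inch '[{"ax":0,"ay":-0.7,"az":3,"dx":-25,"dy":26,"dz":0,"fingers":1},{"ax":0,"ay":0,"az":0,"dx":0,"dy":0,"dz":45,"fingers":1},{"ax":0,"ay":0,"az":0,"dx":0,"dy":0,"dz":45,"fingers":1},{"ax":0,"ay":0,"az":0,"dx":0,"dy":0,"dz":45,"fingers":1},{"ax":0,"ay":0,"az":0,"dx":0,"dy":0,"dz":0,"fingers":1}]'
python3 - <<'E'
from fit import *
s=get_state(); M=R.from_quat(s["tool_rot"]).as_matrix(); print(s["position"]);print(M.round(3))
t=np.array([.409,-.344,.012]); print("tool delta mm",(M.T@(t-s["position"])*1000).round(1))
im=rep("wrist")
E
```

```text
time_s: 4.72
position: [0.4139, -0.3342, 0.109]
tool_rot: [0.996, 0.086, 0.003, -0.004]
contact_force: [0.6, 0.6, 1.2]
width: 0.088
[ 0.41388935 -0.33421223  0.10897376]
[[ 0.985  0.171  0.006]
 [ 0.171 -0.985  0.008]
 [ 0.007 -0.007 -1.   ]]
tool delta mm [-7.2  9.5 96.9]
wrist blue 0
red 7370 mid [ 0.4079 -0.3411] dir [-0.149  0.989] len 0.142 zmax 0.0531 across [-0.023   0.0231]
yel 8225 mid [ 0.4583 -0.327 ] dir [0.869 0.496] len 0.162 zmax 0.0531 across [-0.072  0.071]
```

```bash
python3 -m inch '[{"ax":0.4,"ay":-0.4,"az":1.2,"dx":-7.5,"dy":9.5,"dz":20,"fingers":1},{"ax":0,"ay":0,"az":0,"dx":0,"dy":0,"dz":0,"fingers":1},{"ax":0,"ay":0,"az":0,"dx":0,"dy":0,"dz":30,"fingers":1},{"ax":0,"ay":0,"az":0,"dx":0,"dy":0,"dz":30,"fingers":1},{"ax":0,"ay":0,"az":0,"dx":0,"dy":0,"dz":0,"fingers":1}]'
python3 - <<'E'
from fit import *
s=get_state(); M=R.from_quat(s["tool_rot"]).as_matrix(); print(s["position"]);print(M.round(3))
t=np.array([.4085,-.344,.012]); print("tool delta mm",(M.T@(t-s["position"])*1000).round(1))
E
```

```text
time_s: 5.4
position: [0.4186, -0.3463, 0.0411]
tool_rot: [0.997, 0.08, 0.009, -0.003]
contact_force: [-0.1, -0.7, 0.4]
width: 0.088
[ 0.41862073 -0.34630445  0.04114068]
[[ 0.987  0.16   0.017]
 [ 0.16  -0.987  0.007]
 [ 0.018 -0.004 -1.   ]]
tool delta mm [-10.1  -3.8  29. ]
```

```bash
python3 -m inch '[{"ax":0,"ay":-1,"az":0,"dx":-10,"dy":-3,"dz":0,"fingers":1},{"ax":0,"ay":0,"az":0,"dx":0,"dy":0,"dz":0,"fingers":1}]'
python3 - <<'E'
from fit import *
s=get_state(); M=R.from_quat(s["tool_rot"]).as_matrix(); print(s["joint_pos"]);print(M.round(3))
t=np.array([.4085,-.344,.012]); print("tool delta mm",(M.T@(t-s["position"])*1000).round(1))
E
```

```text
time_s: 5.65
position: [0.4094, -0.3457, 0.0446]
tool_rot: [0.997, 0.081, 0.001, -0.001]
contact_force: [-1.0, 0.7, 0.3]
width: 0.0879
[ 0.10441769  0.53304241  0.67642107  1.9974962  -0.4787848   0.77126884
  1.22672426]
[[ 0.987  0.161  0.003]
 [ 0.161 -0.987  0.002]
 [ 0.003 -0.001 -1.   ]]
tool delta mm [-0.8 -1.8 32.6]
```

```bash
python3 -m inch '[{"ax":0,"ay":0,"az":0,"dx":-1,"dy":-2,"dz":16,"fingers":1},{"ax":0,"ay":0,"az":0,"dx":-1,"dy":0,"dz":15,"fingers":1},{"ax":0,"ay":0,"az":0,"dx":0,"dy":0,"dz":0,"fingers":1}]'
python3 - <<'E'
from fit import *
s=get_state(); M=R.from_quat(s["tool_rot"]).as_matrix(); print(M.round(3))
t=np.array([.4085,-.344,.012]); print("tool delta mm",(M.T@(t-s["position"])*1000).round(1))
rep("wrist")
E
```

```text
time_s: 6.02
position: [0.408, -0.3438, 0.0126]
tool_rot: [0.997, 0.081, 0.002, -0.0]
contact_force: [-0.0, 0.0, 1.4]
width: 0.088
[[ 0.987  0.161  0.005]
 [ 0.161 -0.987  0.001]
 [ 0.005 -0.001 -1.   ]]
tool delta mm [0.5 0.3 0.7]
wrist blue 0
red 16583 mid [ 0.4074 -0.3407] dir [-0.148  0.989] len 0.142 zmax 0.0843 across [-0.0523  0.0507]
yel 17188 mid [ 0.4553 -0.3196] dir [0.838 0.545] len 0.157 zmax 0.053 across [-0.0654  0.0534]
```

```bash
python3 -m inch '[{"ax":0,"ay":0,"az":0,"dx":0,"dy":0,"dz":0,"fingers":0},{"ax":0,"ay":0,"az":0,"dx":0,"dy":0,"dz":0,"fingers":0},{"ax":0,"ay":0,"az":0,"dx":0,"dy":0,"dz":0,"fingers":0},{"ax":0,"ay":0,"az":0,"dx":0,"dy":0,"dz":0,"fingers":0},{"ax":0,"ay":0,"az":0,"dx":0,"dy":0,"dz":0,"fingers":0},{"ax":0,"ay":0,"az":0,"dx":0,"dy":0,"dz":0,"fingers":0}]' 30
python3 -m inch '[{"ax":0,"ay":0,"az":0,"dx":0,"dy":0,"dz":-15,"fingers":0},{"ax":0,"ay":0,"az":0,"dx":0,"dy":0,"dz":-30,"fingers":0},{"ax":0,"ay":0,"az":0,"dx":0,"dy":0,"dz":-40,"fingers":0},{"ax":0,"ay":0,"az":0,"dx":0,"dy":0,"dz":-40,"fingers":0},{"ax":0,"ay":0,"az":0,"dx":0,"dy":0,"dz":0,"fingers":0}]'
python3 - <<'E'
from fit import *
s=get_state(); M=R.from_quat(s["tool_rot"]).as_matrix(); print(M.round(3),s["contact_force"])
save(eyes.get_image("wrist"),"w4")
E
```

```text
time_s: 6.82
position: [0.4085, -0.3447, 0.0136]
tool_rot: [0.997, 0.081, 0.003, 0.0]
contact_force: [-0.4, 0.4, -0.7]
width: 0.0453
time_s: 7.45
position: [0.4066, -0.345, 0.1451]
tool_rot: [0.997, 0.08, 0.002, -0.0]
contact_force: [0.3, -0.6, -1.7]
width: 0.0453
[[ 0.987  0.159  0.005]
 [ 0.159 -0.987  0.001]
 [ 0.005  0.    -1.   ]] [ 0.3459859  -0.57537702 -1.65090722]
```

View pics/w4.png

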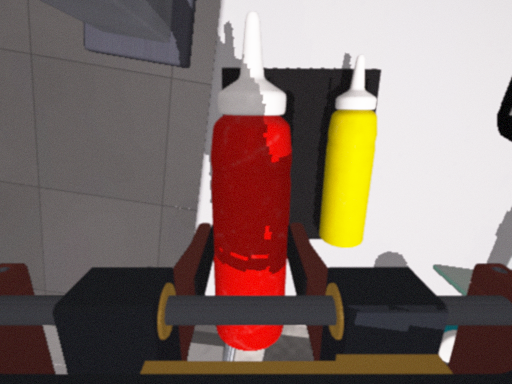

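The bottle is held: it fills (215-290, 15-345), its weight of about 1.65 N shows on the sensor, and the yellow is still in its groove. Now I'll measure the bottle's pose in the hand.

```bash
cat > hold.py <<'E'
from h import *
def hold(seat=(.4222,.1103,.0645)):
    s=get_state(); M=R.from_quat(s["tool_rot"]).as_matrix(); T=np.array(s["position"])
    im=eyes.get_image("wrist"); P=cloud(im); L=(P-T)@M   # tool frame
    px=im["pixels"].astype(int); r,g,b=px[...,0],px[...,1],px[...,2]
    ok=(im["z_map"]>0)&(abs(L[...,0])<.035)&(abs(L[...,1])<.16)&(L[...,2]<.01)&(L[...,2]>-.06)
    red=ok&(r>1.9*g)&(r>1.9*b)&(r>60); p=L[red]
    bins=np.arange(-.1,.1,.01); out=[]
    for a in bins:
        q=p[(p[:,1]>=a)&(p[:,1]<a+.01)]
        if len(q)>30: out.append((a+.005,np.percentile(q[:,2],3),(q[:,0].min()+q[:,0].max())/2,np.ptp(q[:,0])))
    out=np.array(out); print((out*1000).round(1).tolist())
    f=np.polyfit(out[:,0],out[:,1],1); print("tilt deg (z vs y)",np.degrees(np.arctan(f[0])).round(2),"top z at y=0",f[1].round(4))
    print("red y range",np.percentile(p[:,1],[.5,99.5]).round(4))
    w=ok&~red&(abs(r-b)<40)&(r>120)&(L[...,1]<-.06)&(abs(L[...,0])<.02); print("white y min (tip)",np.percentile(L[w][:,1],[.5,5]).round(4) if w.sum() else None)
    return s,M,T
E
python3 -c "from hold import *; hold()"
```

```text
[[-75.0, -36.0, 0.2, 42.5], [-65.0, -37.8, -0.1, 44.9], [-55.0, -38.9, -0.2, 46.8], [-45.0, -38.8, -0.1, 47.1], [-35.0, -39.3, 0.0, 46.6], [-25.0, -39.4, 0.1, 47.7], [-15.0, -58.0, -0.6, 64.0], [-5.0, -39.5, -0.5, 45.8], [5.0, -39.4, -0.5, 45.6], [15.0, -39.4, -1.0, 46.4], [25.0, -39.2, -0.9, 45.8], [35.0, -33.6, -1.1, 45.9], [55.0, -39.6, -0.7, 40.1], [65.0, -39.3, -1.7, 45.9]]
tilt deg (z vs y) 0.03 top z at y=0 -0.0399
red y range [-0.0755  0.0684]
white y min (tip) [-0.1269 -0.1217]
```

The bottle is level in the hand, its middle within 2 mm of the TCP in y and its axis 15 mm behind the TCP. Next I'll carry it over the cradle.

```bash
python3 -m inch '[{"ax":0,"ay":0,"az":0.2,"dx":4,"dy":-20,"dz":-10,"fingers":0},{"ax":0,"ay":0,"az":0.2,"dx":9,"dy":-48,"dz":-5,"fingers":0},{"ax":0,"ay":0,"az":0.2,"dx":9,"dy":-48,"dz":0,"fingers":0},{"ax":0,"ay":0,"az":0.2,"dx":9,"dy":-48,"dz":0,"fingers":0},{"ax":0,"ay":0,"az":0.2,"dx":9,"dy":-48,"dz":0,"fingers":0},{"ax":0,"ay":0,"az":0.2,"dx":9,"dy":-48,"dz":0,"fingers":0},{"ax":0,"ay":0,"az":0.2,"dx":9,"dy":-48,"dz":0,"fingers":0},{"ax":0,"ay":0,"az":0.2,"dx":9,"dy":-48,"dz":0,"fingers":0},{"ax":0,"ay":0,"az":0.2,"dx":9,"dy":-48,"dz":0,"fingers":0},{"ax":0,"ay":0,"az":0.2,"dx":4,"dy":-25,"dz":0,"fingers":0},{"ax":0,"ay":0,"az":0,"dx":0,"dy":0,"dz":0,"fingers":0}]'
cat > d.py <<'E'
from hold import *
s=get_state(); M=R.from_quat(s["tool_rot"]).as_matrix(); print(M.round(3))
print("yaw",np.degrees(np.arctan2(M[1,0],M[0,0])).round(2),"w",s["width"])
t=np.array([.4222,.1103,.0645])-M@np.array([-.0005,-.001,-.015]); print("tool delta to seat mm",(M.T@(t-s["position"])*1000).round(1))
E
python3 d.py
```

```text
time_s: 8.93
position: [0.4136, 0.1069, 0.1473]
tool_rot: [0.998, 0.062, -0.01, 0.0]
contact_force: [1.0, -1.0, -2.2]
width: 0.0456
[[ 0.992  0.124 -0.02 ]
 [ 0.124 -0.992 -0.002]
 [-0.02  -0.001 -1.   ]]
yaw 7.13 w 0.04561764110547784
tool delta to seat mm [11.1 -1.2 97.6]
```

```bash
python3 -m inch '[{"ax":0,"ay":1.1,"az":0,"dx":11,"dy":-1,"dz":0,"fingers":0},{"ax":0,"ay":0,"az":0,"dx":0,"dy":0,"dz":25,"fingers":0},{"ax":0,"ay":0,"az":0,"dx":0,"dy":0,"dz":20,"fingers":0},{"ax":0,"ay":0,"az":0,"dx":0,"dy":0,"dz":0,"fingers":0}]'
python3 - <<'E'
import runpy; runpy.run_path("d.py")
from hold import *
hold()
ims=[]
for c in ("scene","side"):
    im=eyes.get_image(c)["pixels"][...,::-1]
    ims.append(cv2.resize(im[130:330,120:370] if c=="scene" else im[130:240,200:350],(400,300)))
cv2.imwrite("pics/s1.png",np.hstack(ims))
E
```

```text
time_s: 9.43
position: [0.4257, 0.1047, 0.0999]
tool_rot: [0.998, 0.059, 0.0, 0.001]
contact_force: [-0.3, 0.1, -2.5]
width: 0.0454
[[ 0.993  0.119  0.001]
 [ 0.119 -0.993 -0.001]
 [ 0.     0.001 -1.   ]]
yaw 6.82 w 0.04536989385101682
tool delta to seat mm [-2.4 -5.  50.4]
[[-75.0, -35.9, -0.1, 41.6], [-65.0, -37.8, -0.2, 44.6], [-55.0, -38.8, -0.7, 45.7], [-45.0, -38.8, -0.5, 45.6], [-35.0, -39.2, -0.5, 45.6], [-25.0, -39.4, -1.0, 46.0], [-15.0, -39.5, -0.5, 61.0], [-5.0, -39.4, -0.5, 45.6], [5.0, -39.5, -0.6, 45.4], [15.0, -39.5, -1.0, 46.3], [25.0, -39.5, -0.9, 45.8], [35.0, -33.5, -1.1, 45.9], [55.0, -39.6, -1.1, 40.8], [65.0, -39.7, -0.7, 46.0]]
tilt deg (z vs y) -0.37 top z at y=0 -0.0386
red y range [-0.0755  0.0682]
white y min (tip) [-0.1266 -0.1213]
```

View pics/s1.png

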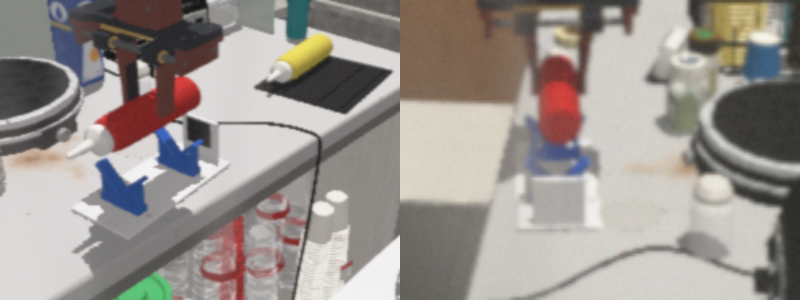

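The bottle at (150,110) sits right above both saddles, with its nozzle away from the stop; in the side view it's in line with the V. I'll lower it gently.

```bash
python3 -m inch '[{"ax":0,"ay":0,"az":0,"dx":-2.4,"dy":-5,"dz":10,"fingers":0},{"ax":0,"ay":0,"az":0,"dx":0,"dy":0,"dz":12,"fingers":0},{"ax":0,"ay":0,"az":0,"dx":0,"dy":0,"dz":10,"fingers":0},{"ax":0,"ay":0,"az":0,"dx":0,"dy":0,"dz":0,"fingers":0}]'; python3 d.py
```

```text
time_s: 10.07
position: [0.4244, 0.1114, 0.0683]
tool_rot: [0.998, 0.06, 0.003, -0.001]
contact_force: [0.0, -1.0, -1.8]
width: 0.0455
[[ 0.993  0.12   0.005]
 [ 0.12  -0.993  0.002]
 [ 0.005 -0.002 -1.   ]]
yaw 6.9 w 0.045467553780273715
tool delta to seat mm [-1.9  1.8 18.8]
```

```bash
python3 -m inch '[{"ax":0,"ay":0,"az":0,"dx":-2,"dy":2,"dz":6,"fingers":0},{"ax":0,"ay":0,"az":0,"dx":0,"dy":0,"dz":5,"fingers":0},{"ax":0,"ay":0,"az":0,"dx":0,"dy":0,"dz":0,"fingers":0}]'; python3 d.py; python3 -m inch '[{"ax":0,"ay":0,"az":0,"dx":0,"dy":0,"dz":3.5,"fingers":0},{"ax":0,"ay":0,"az":0,"dx":0,"dy":0,"dz":0,"fingers":0}]'; python3 d.py
```

```text
time_s: 10.45
position: [0.4228, 0.1088, 0.0566]
tool_rot: [0.998, 0.06, 0.003, -0.001]
contact_force: [0.1, -0.3, -0.8]
width: 0.0456
[[ 0.993  0.12   0.005]
 [ 0.12  -0.993  0.002]
 [ 0.005 -0.001 -1.   ]]
yaw 6.88 w 0.0455615163775473
tool delta to seat mm [ 0.1 -0.6  7.1]
time_s: 10.7
position: [0.423, 0.1089, 0.053]
tool_rot: [0.998, 0.06, 0.003, -0.001]
contact_force: [0.2, 0.3, -2.7]
width: 0.0454
[[ 0.993  0.12   0.005]
 [ 0.12  -0.993  0.002]
 [ 0.006 -0.002 -1.   ]]
yaw 6.88 w 0.04544667056972525
tool delta to seat mm [-0.1 -0.5  3.5]
```

```bash
python3 -m inch '[{"ax":0,"ay":0,"az":0,"dx":0,"dy":0,"dz":2,"fingers":0},{"ax":0,"ay":0,"az":0,"dx":0,"dy":0,"dz":0,"fingers":0}]';  python3 -m inch '[{"ax":0,"ay":0,"az":0,"dx":0,"dy":0,"dz":1.5,"fingers":0},{"ax":0,"ay":0,"az":0,"dx":0,"dy":0,"dz":0,"fingers":0}]'; python3 d.py
```

```text
time_s: 10.95
position: [0.4232, 0.109, 0.051]
tool_rot: [0.998, 0.06, 0.003, -0.001]
contact_force: [0.1, -0.4, -1.7]
width: 0.0457
time_s: 11.2
position: [0.4236, 0.109, 0.0499]
tool_rot: [0.998, 0.06, 0.003, -0.001]
contact_force: [-0.5, -0.9, 0.4]
width: 0.0454
[[ 0.993  0.12   0.006]
 [ 0.12  -0.993  0.003]
 [ 0.007 -0.002 -1.   ]]
yaw 6.9 w 0.04544043618815866
tool delta to seat mm [-0.6 -0.5  0.4]
```

```bash
python3 -m inch '[{"ax":0,"ay":0,"az":0,"dx":0,"dy":0,"dz":1.5,"fingers":0},{"ax":0,"ay":0,"az":0,"dx":0,"dy":0,"dz":0,"fingers":0}]'; python3 -c "from hold import *; hold()"
```

```text
time_s: 11.45
position: [0.4235, 0.109, 0.0499]
tool_rot: [0.998, 0.06, 0.003, -0.002]
contact_force: [-0.6, 0.5, -0.7]
width: 0.0458
[[-75.0, -36.3, -0.5, 40.8], [-65.0, -38.2, -0.5, 43.5], [-55.0, -39.3, -0.5, 45.2], [-45.0, -39.1, -0.7, 45.6], [-35.0, -39.5, -0.8, 46.6], [-25.0, -39.6, -0.7, 46.6], [-15.0, -39.5, 0.0, 55.9], [-5.0, -39.4, -0.5, 45.6], [5.0, -39.4, -0.7, 45.4], [15.0, -39.5, -1.0, 46.3], [25.0, -39.4, -0.8, 46.1], [35.0, -34.1, -1.0, 45.7], [55.0, -39.4, -1.1, 40.9], [65.0, -39.1, -1.3, 45.2], [95.0, -13.7, -4.7, 46.7]]
tilt deg (z vs y) 3.86 top z at y=0 -0.0369
red y range [-0.0754  0.0695]
white y min (tip) [-0.1266 -0.1214]
```

It stopped descending at the expected height (0.0499 against 0.0495), with part of the weight off the hand. It's seated, so I'll release and retreat.

```bash
python3 -m inch '[{"ax":0,"ay":0,"az":0,"dx":0,"dy":0,"dz":0,"fingers":0.6},{"ax":0,"ay":0,"az":0,"dx":0,"dy":0,"dz":0,"fingers":0.8},{"ax":0,"ay":0,"az":0,"dx":0,"dy":0,"dz":0,"fingers":1},{"ax":0,"ay":0,"az":0,"dx":0,"dy":0,"dz":0,"fingers":1},{"ax":0,"ay":0,"az":0,"dx":0,"dy":0,"dz":0,"fingers":1}]'
python3 -c "from hold import *; hold(); save(eyes.get_image('wrist'),'w5')"
```

```text
time_s: 12.12
position: [0.424, 0.1093, 0.0496]
tool_rot: [0.998, 0.06, 0.003, -0.002]
contact_force: [-0.4, -0.4, -0.7]
width: 0.087
[[-75.0, -36.2, -1.5, 40.7], [-65.0, -37.8, -1.6, 43.8], [-55.0, -38.9, -1.6, 45.5], [-45.0, -38.8, -1.6, 45.7], [-35.0, -39.3, -1.6, 45.9], [-25.0, -39.4, -1.5, 46.6], [-15.0, -39.4, -1.7, 46.0], [-5.0, -39.5, -1.8, 45.5], [5.0, -39.3, -2.3, 45.8], [15.0, -39.4, -1.7, 45.5], [25.0, -39.4, -1.4, 46.0], [35.0, -33.5, -1.8, 45.7], [55.0, -39.5, -1.4, 40.0], [65.0, -39.5, -1.6, 46.1], [95.0, -14.7, -5.6, 46.8]]
tilt deg (z vs y) 3.56 top z at y=0 -0.0369
red y range [-0.0754  0.0696]
white y min (tip) [-0.1265 -0.1215]
```

View pics/w5.png

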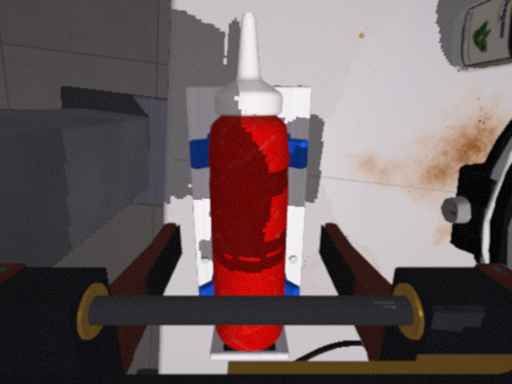

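The bottle is centred between the blue arms (saddle at (250,152), bottle at columns 210-288) and level, with its base just short of the stop at (250,350). The fingers are open and clear, so I'll rise straight up.

```bash
python3 -m inch '[{"ax":0,"ay":0,"az":0,"dx":-1,"dy":0,"dz":-15,"fingers":1},{"ax":0,"ay":0,"az":0,"dx":0,"dy":0,"dz":-30,"fingers":1},{"ax":0,"ay":0,"az":0,"dx":0,"dy":0,"dz":-40,"fingers":1},{"ax":0,"ay":0,"az":0,"dx":0,"dy":0,"dz":-40,"fingers":1},{"ax":0,"ay":0,"az":0,"dx":0,"dy":0,"dz":-40,"fingers":1},{"ax":0,"ay":0,"az":0,"dx":0,"dy":0,"dz":0,"fingers":1},{"ax":0,"ay":0,"az":0,"dx":0,"dy":0,"dz":0,"fingers":1}]'
python3 - <<'E'
from h import *
im=eyes.get_image("wrist"); P=cloud(im); px=im["pixels"].astype(int); r,g,b=px[...,0],px[...,1],px[...,2]
m=(im["z_map"]>0)&(r>1.9*g)&(r>1.9*b)&(r>60)&(P[...,2]>.03)&(P[...,2]<.11)&(abs(P[...,0]-.42)<.06)&(abs(P[...,1]-.11)<.15); p=P[m]
rc=cv2.minAreaRect((p[:,:2]*1000).astype(np.float32)); print(rc,"top z",np.percentile(p[:,2],99))
t=p[p[:,2]>.083]; A=np.c_[t[:,1],np.ones(len(t))]; print("slope deg",np.degrees(np.linalg.lstsq(A,t[:,2],rcond=None)[0][0]), "expected top",.0645+.0245)
i2=eyes.get_image("scene"); save({"pixels":cv2.resize(i2["pixels"][130:330,120:400],(700,500))},"s2")
for c in ("scene","side"):
    if c=="side": eyes.get_image(c)
    print(c,eyes.boxes_of("yellow_mid",c)[:1])
E
```

```text
time_s: 13.1
position: [0.4214, 0.1063, 0.224]
tool_rot: [0.998, 0.058, 0.004, -0.002]
contact_force: [0.8, -0.7, -0.2]
width: 0.0878
((422.8252258300781, 99.13965606689453), (47.47123336791992, 169.78506469726562), 6.8887200355529785) top z 0.08937838194256541
slope deg -0.29111137788122393 expected top 0.089
scene []
side [{'position': [0.5123, -0.3535, 0.0428], 'confidence': 0.62}]
```

View pics/s2.png

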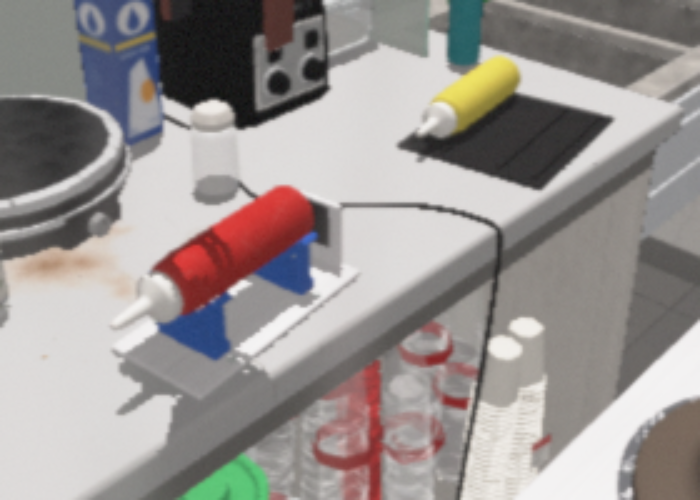

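The bottle rests in both saddles, (160-310, 190-350) in the picture, and the yellow is undisturbed at (470,95). I'll hand in.

```bash
python3 -c "from rig import finish_job; print(finish_job())"
```

```text
the job is handed in; nothing more can be done
None
```

The red bottle is in the cradle, released and level in both V saddles, with its nozzle pointing away from the stop. I handed the job in at about 13 s of the 35 s. The interface gives no verdict, so this rests on my own last checks.

- **Height and level:** the top of the bottle is at 89.4 mm (89.0 expected), with a slope of about 0.3°.
- **Position in the cradle:** its axis is within about 1 mm of the V middle and its yaw is 6.9°, against about 7° for the cradle. From its nozzle end, its middle is within a few mm of mid-cradle.
- **Yellow bottle:** the side camera puts it within about 3 mm of its starting reading.
- **Gripper:** it is open and clear, about 17 cm above the seated position.

Three readings disagreed or failed:
- **Body length:** the last measurement gave 170 mm instead of 153. I think red pixels at the stop end, probably a reflection, stretched it, because the nozzle end is where it should be.
- **Tilt in the hand:** the two readings in the cradle, just before and just after release, came out near 4°. One outlying strip of pixels caused it; the rest of the profile was flat.
- **Yellow in the scene camera:** the network missed it in the final picture, though it is plainly visible in its groove.

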